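# Fit the base plate into a water bath

### The job

Put the longer of the two slotted steel base plates into the drained water bath. It is longer than the bath's mouth, so tilt it, pass one end well under the rim at one end of the bath, then lower the other end past the opposite rim and let the plate lie flat on the ledges inside, centred so that both of its ends are tucked under the rims. Leave the shorter plate where it lies.

Things in the scene. Friction and masses are not known exactly. Their poses are not given: they have to be found in the camera images.
- bath: Drained water bath, fixed: white open box 230 mm long (its y), 136 wide (x), 88 high, grey control panel on the long -x side. Origin: centre of its underside. Tank inside: y -109 to 109, x -62 to 62. A steel ledge, top at z = 50, runs right round inside, 22 mm wide at the sides, 58 at the ends. The two ends are alike.
- mouth (a point): Centre of the bath's mouth, at rim top height (z = 88 mm over the worktop); axes as the bath's. A flat steel rim 4 mm thick over each end of the tank reaches 44 mm inward, so the mouth is only 130 mm long (y -65 to 65) by 124 wide, with 34 mm clear height from ledge to rim underside. No rims along the long sides.
- long_plate: Plate to fit: slotted steel, 154 mm long (its y), 100 wide (x), 3 thick, 0.2 to 0.34 kg, loose. Origin: centre of underside, z up. Upright handle at its middle: thin legs and a black grip block 40 mm (x) by 14 thick (y), from z = 48 to 80; pinch it across the 14 mm, high enough that the fingers stay above the rims. Either end may go in first.
- short_plate: Similar slotted steel plate with the same handle and width (100 mm, x) but only 104 mm long (y); it belongs to another bath and stays where it is. Origin: centre of its underside. The two plates lie on either side of the bath, either one on the left.
Not all that is in view belongs to the job. What is shaped like the long_plate but yellow is not meant.

How it is judged:
By the outcome, as a careful person would: the job done as asked, in the order asked, and still so for the second after the job is handed in, with the robot touching nothing.
It also fails if it takes over 40 s, if anything falls off the work surface, if the arm or the gripper's body presses on something with over 40 N, if the wrist force passes 120 N, or if a joint passes its speed limit or range.

### The arm

A 6-joint arm with a two-finger parallel gripper is mounted at the origin on a cart in front of the work surface, level with it; the furniture and walls round the work are solid. World frame = base frame: x ahead of the robot, y to its left, z up, the work surface at z = 0. Lengths are in m, angles in rad, forces in N, time in s.
With the tool pointing down it reaches from about 0.35 to 0.85 m from the base axis. Payload 8.1 kg.
Tool frame: the origin (TCP) lies at the very end of the fingers, on their centre line; the grasp point (between the pads) lies 19 mm behind it; x points along the fingers, y is the direction in which the jaws open and shut, and the axes are right-handed (so a half turn about x gives the same grasp; the last joint's range is limited). The gripper opens to 93 mm and grips with 3 to 60 N. Pads are 15 mm wide; open, the fingers measure 128 mm over their backs; the gripper's body (75 mm by 188 mm) begins 65 mm behind the grasp point.
Start: joints at [1.085, 0.13, 1.488, -0, 1.523, -0.085], TCP at [0.234, 0.552, 0.219] pointing down, gripper open.
Joint ranges: [-2.96, 2.96], [-0.89, 2.26], [0.02, 2.5], [-1.34, 4.48], [0, 2.73], [-2.66, 2.66]. Speed limits (rad/s): [2.39, 2.39, 2.79, 3.14, 3.14, 3.14].

### API

Orientations are given as a rotation vector (axis times angle).
In Python, from plant import * gives the robot as it stands. The module is installed in compiled form; this text tells all that it offers.
- The arm moves only by the tool apply_moves, never from a script. Its argument "series" is a list of rows, each an object with "jaw": the gripper's target within -1 to 1 (shut at 1, half-way at 0, fully open at -1); "linear": the shift along the tool's x, y, z normalised to -1 to 1, where 1 is 0.6 m, a list of three; "roll": the turn about the tool's x normalised to -1 to 1, where 1 is 30 degrees. A call has 1 to 20 rows; each row is the pose to reach, as a shift and turn from the pose measured when the call began, along the tool's axes at that moment; what a row does not reach only later rows make up. A row lasts 1/8 s, in which the tool goes at most 62.5 mm and 10.7 degrees, less where a joint would pass 70% of its speed; a pose out of reach is approached as far as the arm can. A call with a number of a shift or a turn outside -1 to 1 is refused whole. A call with a gripper value outside its range is refused whole. The fingers move at their own pace and stop on an object; "force" is the grip in N (left out, the last holds). Time passes only in rows, so rows that repeat a pose let the fingers close. It gives the time, the measured TCP pose, the force and the opening at its end, in the units of the state.
- read_state(): the state, without advancing time (a new reading comes with each control period).
- read_camera(name): name is "side" or "top"; returns a dict with "pixels" (400x640x3 uint8, blue, green, red), "intrinsics" (3x3 intrinsics, pixels), "D" ([k1, k2, p1, p2, k3] as OpenCV has them; the pictures are not rectified), "rvec" (rotation vector, rad) and "tvec" (3), from world to camera coordinates, as OpenCV has them. Camera axes: x right, y down, z forward; pixel columns grow to the right and rows downward; lengths in m; the calibration is good to about 2 mm. A picture is of the moment at which its call begins. There is no depth.
- close_job(): hands the job in, once; it reports no verdict.
The state is a dict: "t": time; "q": joint angles; "dq": joint speeds; "joint_torque": joint torques, N m; "tool_pos": TCP position; "orientation": TCP orientation; "force": force on the tool from outside, world axes, zero at the start; "wrist_torque": the same for the moment, N m; "opening": finger opening in m.
Only numpy, scipy, OpenCV 4.12 (cv2) and the standard library are available. Lean on these libraries where they do the work, as an engineer would, in place of code of your own. Each camera call takes 0.05 s, during which the arm holds its last target. There are 200 camera calls.

## Working session

There is one attempt and no reset: what is moved stays moved. The work goes in short steps, Python scripts to look and compute and a tool call to move; the robot and the scene stay as the last step left them, time stands still between calls to the robot, and variables do not carry over. Pictures are saved under pics/ and viewed, about 8 in all and at most 12, crops included, and the job is handed in when it is done.

Besides the shell and the picture viewer there is one more tool, called after "Call:" by a JSON object that holds its "op" and its "data", one argument or row to a line. apply_moves: Moves the arm, as the interface text tells. Its arguments: {"type":"object","properties":{"series":{"type":"array"},"force":{"type":"number"}},"required":["series"]}

```bash
mkdir -p pics; cat > h.py <<'E'
from plant import *
import numpy as np, cv2
from scipy.spatial.transform import Rotation as R
def cam(n,save=None):
    c=read_camera(n)
    if save: cv2.imwrite('pics/'+save,c['pixels'])
    return c
def ray(c,uv):
    K=np.array(c['intrinsics']);u=cv2.undistortPoints(np.array(uv,float).reshape(-1,1,2),K,np.array(c['D'],float)).reshape(-1,2)
    Rm=cv2.Rodrigues(np.array(c['rvec'],float))[0];t=np.array(c['tvec'],float).ravel()
    d=np.c_[u,np.ones(len(u))]@Rm
    return -Rm.T@t,d
def onz(c,uv,z):
    o,d=ray(c,uv);return o+d*((z-o[2])/d[:,2])[:,None]
def proj(c,P):
    return cv2.projectPoints(np.array(P,float).reshape(-1,1,3),np.array(c['rvec'],float),np.array(c['tvec'],float),np.array(c['intrinsics']),np.array(c['D'],float))[0].reshape(-1,2)
E
python3 - <<'E'
from h import *
for n in('top','side'):
    c=cam(n,n+'0.png');o,d=ray(c,[[320,200]]);print(n,o,d,c['intrinsics'])
s=read_state();print({k:np.round(v,3) for k,v in s.items()}); print(R.from_rotvec(s['orientation']).as_matrix().round(3))
E
```

```text
top [ 0.27947499 -0.11113866  1.21637979] [[ 0.18699067 -0.00766483 -0.98237434]] [[369.28533139   0.         318.55226433]
 [  0.         369.28533139 203.05060816]
 [  0.           0.           1.        ]]
side [-0.34913178 -0.64713646  1.57465411] [[ 0.45655017  0.29695836 -0.83875957]] [[513.48419364   0.         321.48066314]
 [  0.         513.48419364 194.10898342]
 [  0.           0.           1.        ]]
{'t': np.float64(0.1), 'q': array([ 1.085,  0.131,  1.489, -0.   ,  1.523, -0.085]), 'dq': array([-0.001, -0.   , -0.001,  0.001, -0.001, -0.001]), 'joint_torque': array([ 1.0000e-03, -5.6134e+01, -4.9310e+01,  7.7000e-02,  2.9000e-02,
       -0.0000e+00]), 'tool_pos': array([0.234, 0.552, 0.218]), 'orientation': array([ 0.313,  1.548, -0.316]), 'force': array([ 0.038,  0.247, -0.214]), 'wrist_torque': array([ 0.025, -0.063,  0.091]), 'opening': np.float64(0.093)}
[[-0.001  0.39   0.921]
 [-0.002  0.921 -0.39 ]
 [-1.    -0.002 -0.   ]]
```

View pics/top0.png

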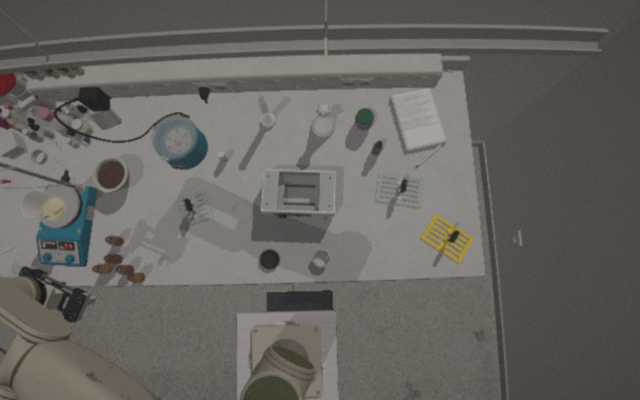

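View pics/side0.png

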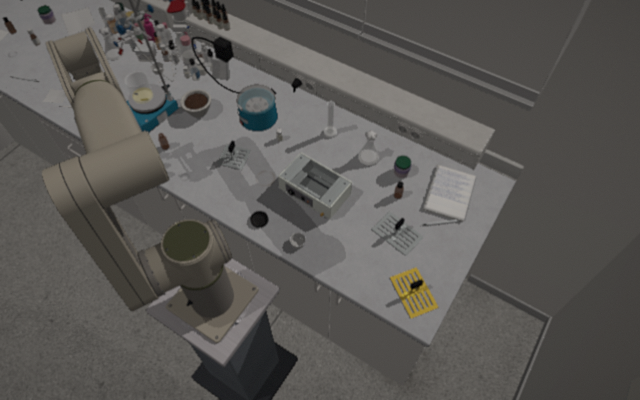

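Candidates by top-view pixel: light plate at (198,207), light plate at (400,190), yellow look-alike at (447,239). The one at (400,190) looks longer. I'll check it in a close crop.

```bash
python3 - <<'E'
from h import *
t=cv2.imread('pics/top0.png')
a=cv2.resize(t[160:225,255:430],None,fx=4.5,fy=4.5,interpolation=cv2.INTER_CUBIC)
b=cv2.resize(t[180:235,165:235],None,fx=4.5,fy=4.5,interpolation=cv2.INTER_CUBIC)
o=np.zeros((a.shape[0]+b.shape[0],a.shape[1],3),np.uint8);o[:a.shape[0]]=a;o[a.shape[0]:,:b.shape[1]]=b
s=cv2.imread('pics/side0.png')[150:260,270:428]
s=cv2.resize(s,None,fx=2.9,fy=2.25); o[a.shape[0]:,b.shape[1]+10:b.shape[1]+10+s.shape[1]]=s[:b.shape[0]]
cv2.imwrite('pics/crop1.png',cv2.convertScaleAbs(o,alpha=1.3))
E
```

```text
(no output)
```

View pics/crop1.png

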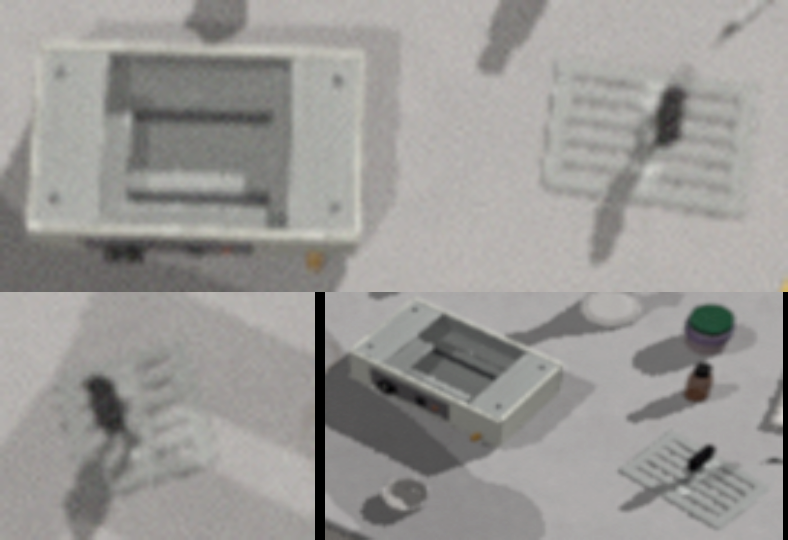

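The crop shows the right-hand plate (corners near crop (557,62), (757,90), (743,216), (544,187)) clearly longer than the left one. The bath rim corners are at (40,45), (364,52), (360,240), (28,233). Next I'll measure both.

```bash
python3 - <<'E'
from h import *
c=cam('top');s=cam('side')
f=lambda p:(np.array(p,float)+.5)/4.5-.5+[255,160]
def rep(n,P):
    print(n,'c',P.mean(0).round(4),'sides',[round(float(np.linalg.norm(P[i]-P[(i+1)%4])),4) for i in range(4)],
    'yaws',[round(float(np.degrees(np.arctan2(*(P[a]-P[b])[[1,0]]))),1) for a,b in((0,1),(3,2),(0,3),(1,2))])
rep('bath',onz(c,f([[40,45],[364,52],[360,240],[28,233]]),.088))
rep('plate',onz(c,f([[557,62],[757,90],[743,216],[544,187]]),.003))
# black grip in both views
out=[]
for k,(x0,x1,y0,y1) in ((c,(390,415,172,200)),(s,(385,412,210,240))):
    g=k['pixels'][y0:y1,x0:x1].max(2)
    m=(g<70).astype(np.uint8);n,l,st,ce=cv2.connectedComponentsWithStats(m);i=1+st[1:,4].argmax()
    print(st[i],ce[i]+[x0,y0]);out.append(ray(k,[ce[i]+[x0,y0]]))
(o1,d1),(o2,d2)=out;A=np.c_[d1[0],-d2[0]];t=np.linalg.lstsq(A,o2-o1,rcond=None)[0]
print('grip',o1+d1[0]*t[0],o2+d2[0]*t[1])
# dark-hue refinement of outline of mouth : interior corners
rep('mouth',onz(c,f([[108,55],[293,60],[288,230],[104,225]]),.088))
E
```

```text
bath c [ 0.5247 -0.0537  0.088 ] sides [0.2279, 0.1335, 0.2286, 0.134] yaws [87.0, 87.2, -3.6, -3.3]
plate c [ 0.5361 -0.3885  0.003 ] sides [0.1529, 0.0978, 0.15, 0.0968] yaws [80.3, 80.0, -9.1, -10.8]
[11  8  6 12 51] [403.19607843 185.64705882]
[10  8  9 13 65] [398.8        224.09230769]
grip [ 0.53960505 -0.39017588  0.05773292] [ 0.53929441 -0.38990254  0.05759735]
mouth c [ 0.5245 -0.054   0.088 ] sides [0.1299, 0.1207, 0.1268, 0.1209] yaws [86.7, 86.8, -1.8, -3.3]
```

```bash
cat >> h.py <<'E'
def go(p,yaw=None):
    s=read_state();M=R.from_rotvec(s['orientation']).as_matrix();y=np.degrees(np.arctan2(M[1,1],M[0,1]))
    v=M.T@(np.array(p)-s['tool_pos'])/.6
    roll=0 if yaw is None else (y-yaw+90)%180-90
    print('lin',v.round(4),'rollneed',round(roll/30,4),'| t',round(float(s['t']),2),'pos',np.round(s['tool_pos'],4),'yaw',round(y,2),'F',np.round(s['force'],2),'open',round(float(s['opening']),4))
E
python3 -c "
from h import *
go([.40,.1,.30],-9.8)"
```

```text
lin [-0.1361 -0.586   0.5489] rollneed 2.5612 | t 0.2 pos [0.2339 0.5521 0.218 ] yaw 67.04 F [0.4  0.36 0.16] open 0.0928
```

Call:
{"op": "apply_moves", "data": {
  "series": [
    {"jaw": -1, "linear": [-0.1, 0, 0], "roll": 0},
    {"jaw": -1, "linear": [-0.133, -0.586, 0.549], "roll": 1},
    {"jaw": -1, "linear": [-0.133, -0.586, 0.549], "roll": 1},
    {"jaw": -1, "linear": [-0.133, -0.586, 0.549], "roll": 1},
    {"jaw": -1, "linear": [-0.133, -0.586, 0.549], "roll": 1},
    {"jaw": -1, "linear": [-0.133, -0.586, 0.549], "roll": 1},
    {"jaw": -1, "linear": [-0.133, -0.586, 0.549], "roll": 1},
    {"jaw": -1, "linear": [-0.133, -0.586, 0.549], "roll": 1},
    {"jaw": -1, "linear": [-0.133, -0.586, 0.549], "roll": 1},
    {"jaw": -1, "linear": [-0.133, -0.586, 0.549], "roll": 1},
    {"jaw": -1, "linear": [-0.133, -0.586, 0.549], "roll": 1}
  ],
  "force": 15
}}

```text
t: 1.58
tool_pos: [0.3999, 0.1003, 0.298]
orientation: [0.721, 1.448, -0.723]
force: [-0.6, 0.2, -0.1]
opening: 0.0928
```

```bash
python3 -c "
from h import *
go([.538,-.389,.2],-9.8)"
```

```text
lin [ 0.1636 -0.3066  0.7898] rollneed 1.5598 | t 1.57 pos [0.3999 0.1003 0.298 ] yaw 36.99 F [-0.65  0.25 -0.06] open 0.0928
```

Call:
{"op": "apply_moves", "data": {
  "series": [
    {"jaw": -1, "linear": [0.1, -0.307, 0.79], "roll": 1},
    {"jaw": -1, "linear": [0.1, -0.307, 0.79], "roll": 1},
    {"jaw": -1, "linear": [0.1, -0.307, 0.79], "roll": 1},
    {"jaw": -1, "linear": [0.1, -0.307, 0.79], "roll": 1},
    {"jaw": -1, "linear": [0.1, -0.307, 0.79], "roll": 1},
    {"jaw": -1, "linear": [0.1, -0.307, 0.79], "roll": 1},
    {"jaw": -1, "linear": [0.164, -0.307, 0.79], "roll": 1},
    {"jaw": -1, "linear": [0.164, -0.307, 0.79], "roll": 1},
    {"jaw": -1, "linear": [0.164, -0.307, 0.79], "roll": 1},
    {"jaw": -1, "linear": [0.164, -0.307, 0.79], "roll": 1},
    {"jaw": -1, "linear": [0.164, -0.307, 0.79], "roll": 1}
  ]
}}

```text
t: 2.95
tool_pos: [0.5389, -0.3874, 0.2002]
orientation: [1.117, 1.266, -1.118]
force: [0.4, 0.1, -0.3]
opening: 0.0925
```

```bash
python3 -c "
from h import *
go([.538,-.389,.12],-9.8)"
```

```text
lin [ 0.1337 -0.0017  0.0025] rollneed 0.5636 | t 2.95 pos [ 0.5389 -0.3874  0.2002] yaw 7.11 F [ 0.45  0.14 -0.32] open 0.0925
```

Call:
{"op": "apply_moves", "data": {
  "series": [
    {"jaw": -1, "linear": [0.134, -0.002, 0.0025], "roll": 0.564},
    {"jaw": -1, "linear": [0.134, -0.002, 0.0025], "roll": 0.564},
    {"jaw": -1, "linear": [0.134, -0.002, 0.0025], "roll": 0.564},
    {"jaw": -1, "linear": [0.134, -0.002, 0.0025], "roll": 0.564}
  ]
}}

```text
t: 3.45
tool_pos: [0.5391, -0.3889, 0.1225]
orientation: [1.331, 1.122, -1.331]
force: [-0.0, 0.7, 0.8]
opening: 0.093
```

```bash
python3 -c "
from h import *
go([.538,-.389,.051],-9.8)
c=cam('side');t=cam('top')
a=cv2.resize(c['pixels'][170:260,345:435],None,fx=4.4,fy=4.4,interpolation=cv2.INTER_CUBIC)
b=cv2.resize(t['pixels'][145:235,355:445],None,fx=4.4,fy=4.4,interpolation=cv2.INTER_CUBIC)
cv2.imwrite('pics/g1.png',cv2.convertScaleAbs(np.hstack([a,b]),alpha=1.3))"
```

```text
lin [ 0.1191 -0.0021  0.0002] rollneed 0.0065 | t 3.45 pos [ 0.5391 -0.3889  0.1225] yaw -9.6 F [-0.05  0.69  0.76] open 0.093
```

View pics/g1.png

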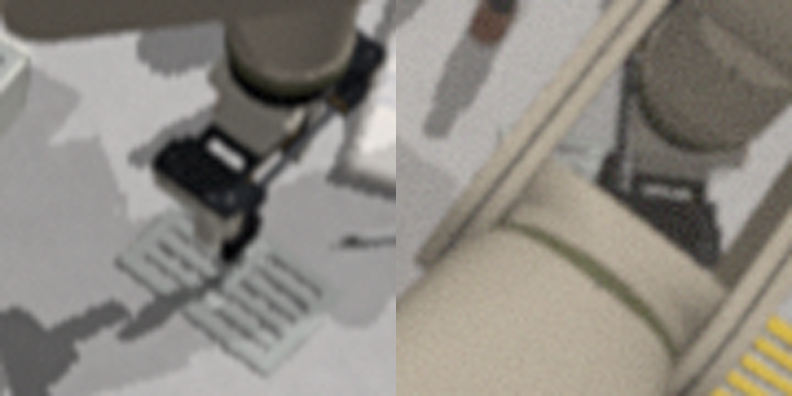

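Side crop: the fingers straddle the black grip near crop (235,250). I'm pinching across its 40 mm so the plate can pivot about its x axis, because the moves can't pitch the tool.

Call:
{"op": "apply_moves", "data": {
  "series": [
    {"jaw": -1, "linear": [0.06, -0.002, 0], "roll": 0.006},
    {"jaw": -1, "linear": [0.119, -0.002, 0], "roll": 0.006},
    {"jaw": -1, "linear": [0.119, -0.002, 0], "roll": 0.006},
    {"jaw": 1, "linear": [0.119, -0.002, 0], "roll": 0.006},
    {"jaw": 1, "linear": [0.119, -0.002, 0], "roll": 0.006},
    {"jaw": 1, "linear": [0.119, -0.002, 0], "roll": 0.006},
    {"jaw": 1, "linear": [0.119, -0.002, 0], "roll": 0.006},
    {"jaw": 1, "linear": [0.119, -0.002, 0], "roll": 0.006},
    {"jaw": 1, "linear": [0.119, -0.002, 0], "roll": 0.006},
    {"jaw": 1, "linear": [0.119, -0.002, 0], "roll": 0.006}
  ],
  "force": 20
}}

```text
t: 4.8
tool_pos: [0.5382, -0.3895, 0.0513]
orientation: [1.334, 1.119, -1.334]
force: [0.6, 0.1, 0.3]
opening: 0.0399
```

```bash
python3 -c "
from h import *
go([.538,-.389,.17],-3)"
```

```text
lin [-0.1979  0.0002 -0.0003] rollneed -0.2289 | t 4.8 pos [ 0.5382 -0.3895  0.0513] yaw -9.87 F [0.58 0.13 0.33] open 0.0399
```

```bash
cat >> h.py <<'E'
C=np.array([.5247,-.0537]);YAW=-3.0
def bw(v,z,u=0):
    a=np.radians(YAW);return [*(C+u*np.array([np.cos(a),np.sin(a)])+v*np.array([-np.sin(a),np.cos(a)])),z]
def bv():
    s=read_state();a=np.radians(YAW);d=s['tool_pos'][:2]-C
    print('u,v',(d@[np.cos(a),np.sin(a)]).round(4),(d@[-np.sin(a),np.cos(a)]).round(4))
E
python3 -c "
from h import *
go(bw(-.021,.195),-3)"
```

```text
lin [-0.2411 -0.1131 -0.5122] rollneed -0.2289 | t 4.8 pos [ 0.5382 -0.3895  0.0513] yaw -9.87 F [0.58 0.13 0.33] open 0.0399
```

Call:
{"op": "apply_moves", "data": {
  "series": [
    {"jaw": 1, "linear": [-0.05, 0, 0], "roll": 0},
    {"jaw": 1, "linear": [-0.12, 0, 0], "roll": 0},
    {"jaw": 1, "linear": [-0.2, 0, 0], "roll": 0},
    {"jaw": 1, "linear": [-0.241, -0.005, -0.03], "roll": -0.05},
    {"jaw": 1, "linear": [-0.241, -0.02, -0.1], "roll": -0.1},
    {"jaw": 1, "linear": [-0.241, -0.037, -0.17], "roll": -0.15},
    {"jaw": 1, "linear": [-0.241, -0.053, -0.24], "roll": -0.2},
    {"jaw": 1, "linear": [-0.241, -0.068, -0.31], "roll": -0.229},
    {"jaw": 1, "linear": [-0.241, -0.084, -0.38], "roll": -0.229},
    {"jaw": 1, "linear": [-0.241, -0.1, -0.45], "roll": -0.229},
    {"jaw": 1, "linear": [-0.241, -0.11, -0.495], "roll": -0.229},
    {"jaw": 1, "linear": [-0.241, -0.113, -0.512], "roll": -0.229},
    {"jaw": 1, "linear": [-0.241, -0.113, -0.512], "roll": -0.229},
    {"jaw": 1, "linear": [-0.241, -0.113, -0.512], "roll": -0.229}
  ]
}}

```text
t: 6.55
tool_pos: [0.5236, -0.0758, 0.1947]
orientation: [1.247, 1.18, -1.248]
force: [0.4, -0.2, -2.6]
opening: 0.04
```

```bash
python3 -c "
from h import *
go(bw(-.021,.143),-3);bv()
c=cam('side');t=cam('top')
a=cv2.resize(c['pixels'][130:230,255:375],None,fx=4,fy=4,interpolation=cv2.INTER_CUBIC)
b=cv2.resize(t['pixels'][150:250,260:340],None,fx=4,fy=4,interpolation=cv2.INTER_CUBIC)
cv2.imwrite('pics/b1.png',cv2.convertScaleAbs(np.hstack([a,b]),alpha=1.3))"
```

```text
lin [ 0.0862 -0.0003 -0.0021] rollneed -0.0013 | t 6.55 pos [ 0.5236 -0.0758  0.1947] yaw -3.04 F [ 0.36 -0.18 -2.57] open 0.04
u,v 0.0001 -0.0221
```

View pics/b1.png

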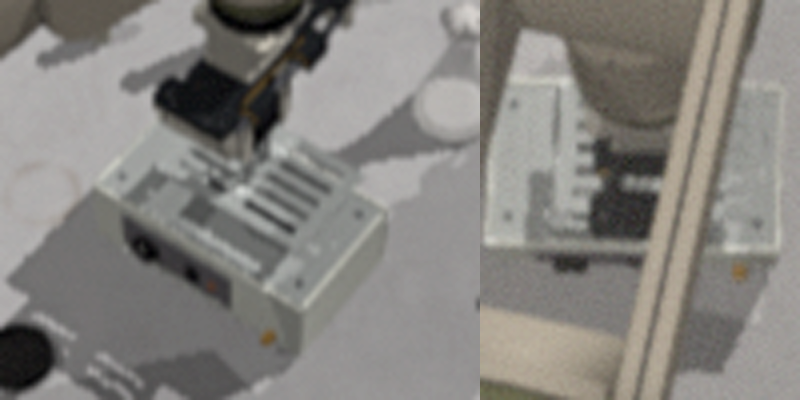

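Call:
{"op": "apply_moves", "data": {
  "series": [
    {"jaw": 1, "linear": [0.045, 0, -0.001], "roll": 0},
    {"jaw": 1, "linear": [0.08, 0, -0.002], "roll": 0},
    {"jaw": 1, "linear": [0.0895, 0, -0.002], "roll": 0},
    {"jaw": 1, "linear": [0.0945, 0, -0.01], "roll": 0},
    {"jaw": 1, "linear": [0.0995, 0, -0.017], "roll": 0},
    {"jaw": 1, "linear": [0.104, 0, -0.023], "roll": 0},
    {"jaw": 1, "linear": [0.108, 0, -0.0285], "roll": 0},
    {"jaw": 1, "linear": [0.108, 0, -0.0285], "roll": 0}
  ],
  "force": 15
}}

```text
t: 7.65
tool_pos: [0.5251, -0.0584, 0.1302]
orientation: [1.248, 1.179, -1.247]
force: [0.9, 0.8, -0.6]
opening: 0.0398
```

```bash
python3 -c "
from h import *
go(bw(.004,.1225),-3);bv();print(read_state()['wrist_torque'])
c=cam('side');t=cam('top')
a=cv2.resize(c['pixels'][130:230,255:375],None,fx=4,fy=4,interpolation=cv2.INTER_CUBIC)
b=cv2.resize(t['pixels'][150:250,260:340],None,fx=4,fy=4,interpolation=cv2.INTER_CUBIC)
cv2.imwrite('pics/b2.png',cv2.convertScaleAbs(np.hstack([a,b]),alpha=1.3))"
```

```text
lin [ 0.0128 -0.0011 -0.0146] rollneed -0.0013 | t 7.65 pos [ 0.5251 -0.0584  0.1302] yaw -3.04 F [ 0.86  0.82 -0.64] open 0.0398
u,v 0.0007 -0.0047
[ 0.0693952  -0.01231114  0.02104923]
```

View pics/b2.png

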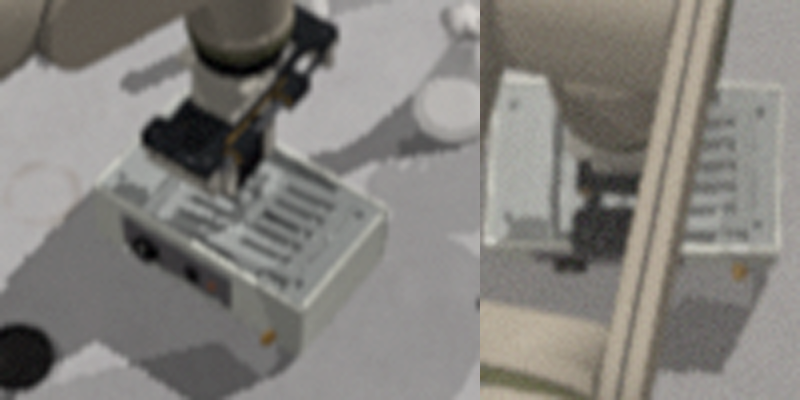

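The plate is pivoting: B end rests on the near rim, A end dips into the mouth, and the force is low. I'll continue tilting.

Call:
{"op": "apply_moves", "data": {
  "series": [
    {"jaw": 1, "linear": [0.0035, 0, -0.005], "roll": 0},
    {"jaw": 1, "linear": [0.007, 0, -0.009], "roll": 0},
    {"jaw": 1, "linear": [0.01, 0, -0.012], "roll": 0},
    {"jaw": 1, "linear": [0.0125, 0, -0.0145], "roll": 0},
    {"jaw": 1, "linear": [0.0125, 0, -0.0145], "roll": 0}
  ]
}}

```text
t: 8.38
tool_pos: [0.5253, -0.0498, 0.1224]
orientation: [1.248, 1.18, -1.247]
force: [0.2, 0.4, -0.7]
opening: 0.0401
```

```bash
python3 -c "
from h import *
go(bw(.042,.1255),-3);bv();print(read_state()['wrist_torque'])
c=cam('side');t=cam('top')
a=cv2.resize(c['pixels'][145:225,275:360],None,fx=5,fy=5,interpolation=cv2.INTER_CUBIC)
b=cv2.resize(t['pixels'][155:235,265:337],None,fx=5,fy=5,interpolation=cv2.INTER_CUBIC)
cv2.imwrite('pics/b3.png',cv2.convertScaleAbs(np.hstack([a,b]),alpha=1.3))"
```

```text
lin [-0.0054 -0.0006 -0.0634] rollneed -0.0015 | t 8.38 pos [ 0.5253 -0.0498  0.1224] yaw -3.04 F [ 0.22  0.45 -0.65] open 0.0401
u,v 0.0004 0.004
[-0.15632637  0.17012518 -0.00366175]
```

View pics/b3.png

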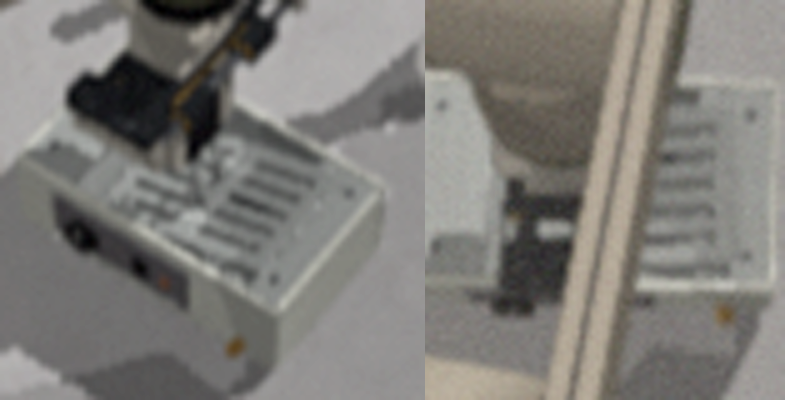

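```bash
python3 -c "
from h import *
c=cam('side')
f=lambda P:((proj(c,P)-[275,145])*5).round(0).tolist()
for n,va,za,vb,zb in(('tilt16',.0585,.055,-.089,.098),('level',.080,.075,-.073,.075),('tilt11',.064,.066,-.086,.095)):
    print(n,'A',f([bw(va,za,-.05),bw(va,za,.05)]),'B',f([bw(vb,zb,-.05),bw(vb,zb,.05)]))
print('rimA',f([bw(.065,.088,-.062),bw(.065,.088,.062)]))
a=cv2.resize(c['pixels'][155:215,285:345],None,fx=9,fy=9,interpolation=cv2.INTER_CUBIC)
cv2.imwrite('pics/b4.png',cv2.convertScaleAbs(a,alpha=1.4))"
```

```text
tilt16 A [[89.0, 202.0], [171.0, 111.0]] B [[256.0, 269.0], [339.0, 173.0]]
level A [[64.0, 172.0], [147.0, 81.0]] B [[237.0, 276.0], [319.0, 181.0]]
tilt11 A [[82.0, 190.0], [165.0, 99.0]] B [[253.0, 270.0], [335.0, 173.0]]
rimA [[69.0, 182.0], [173.0, 69.0]]
```

View pics/b4.png

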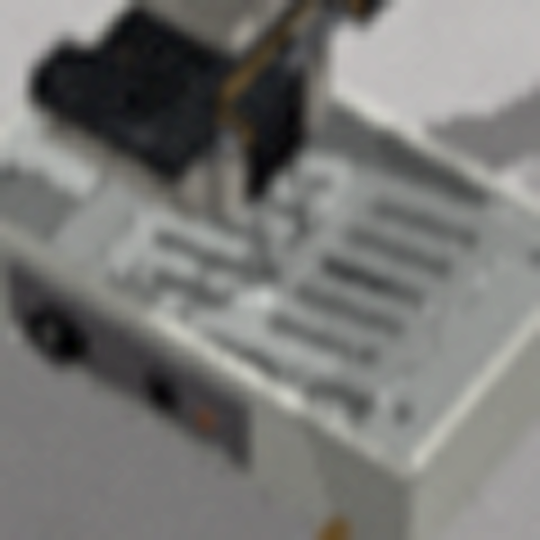

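The A edge lies at about (140,205) in the crop, matching the predicted 16° tilt with the end below the rim. Next: tighten the grip, lift 3 mm and slide the end under the far rim.

Call:
{"op": "apply_moves", "data": {
  "series": [
    {"jaw": 1, "linear": [0, 0, 0], "roll": 0},
    {"jaw": 1, "linear": [-0.005, 0, -0.003], "roll": 0},
    {"jaw": 1, "linear": [-0.0055, 0, -0.012], "roll": 0},
    {"jaw": 1, "linear": [-0.0055, 0, -0.023], "roll": 0},
    {"jaw": 1, "linear": [-0.0055, 0, -0.034], "roll": 0},
    {"jaw": 1, "linear": [-0.0055, 0, -0.045], "roll": 0},
    {"jaw": 1, "linear": [-0.0055, 0, -0.055], "roll": 0},
    {"jaw": 1, "linear": [-0.0055, 0, -0.063], "roll": 0},
    {"jaw": 1, "linear": [-0.0055, 0, -0.063], "roll": 0}
  ],
  "force": 40
}}

```text
t: 9.65
tool_pos: [0.5273, -0.0117, 0.1257]
orientation: [1.248, 1.18, -1.247]
force: [0.5, 0.7, -2.4]
opening: 0.0397
```

```bash
python3 -c "
from h import *
go(bw(.021,.101),-3);bv();print(read_state()['wrist_torque'])
c=cam('side');t=cam('top')
f=lambda P:((proj(c,P)-[285,155])*7).round(0).tolist()
print('B tilt16',f([bw(-.051,.097,-.05),bw(-.051,.097,.05)]),'level',f([bw(-.035,.0755,-.05),bw(-.035,.0755,.05)]),'rimB',f([bw(-.065,.088,-.062),bw(-.065,.088,.062)]))
a=cv2.resize(c['pixels'][155:220,285:345],None,fx=7,fy=7,interpolation=cv2.INTER_CUBIC)
b=cv2.resize(t['pixels'][160:225,290:340],None,fx=7,fy=7,interpolation=cv2.INTER_CUBIC)
cv2.imwrite('pics/b5.png',cv2.convertScaleAbs(np.hstack([a,b]),alpha=1.4))"
```

```text
lin [ 0.0412 -0.0008  0.035 ] rollneed -0.0009 | t 9.65 pos [ 0.5273 -0.0117  0.1257] yaw -3.03 F [ 0.47  0.65 -2.41] open 0.0397
u,v 0.0004 0.0421
[-0.04324083  0.01156289  0.00704977]
B tilt16 [[226.0, 271.0], [342.0, 137.0]] level [[201.0, 279.0], [316.0, 147.0]] rimB [[235.0, 311.0], [378.0, 145.0]]
```

View pics/b5.png

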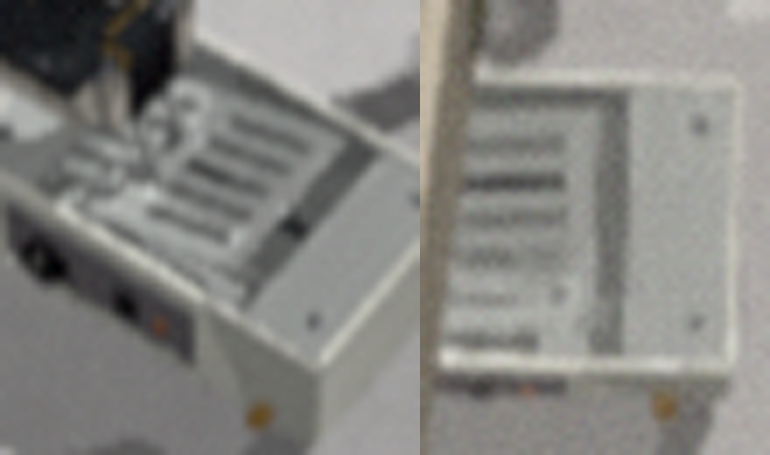

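The B end has cleared the near rim; there is a dark gap at crop (350,145)–(245,300). The force reading is only the plate's weight, so it is hanging free. Now I'll lower it flat.

Call:
{"op": "apply_moves", "data": {
  "series": [
    {"jaw": 1, "linear": [0.005, 0, 0], "roll": 0},
    {"jaw": 1, "linear": [0.0095, 0, 0.001], "roll": 0},
    {"jaw": 1, "linear": [0.014, 0, 0.006], "roll": 0},
    {"jaw": 1, "linear": [0.018, 0, 0.01], "roll": 0},
    {"jaw": 1, "linear": [0.022, 0, 0.014], "roll": 0},
    {"jaw": 1, "linear": [0.026, 0, 0.0185], "roll": 0},
    {"jaw": 1, "linear": [0.03, 0, 0.023], "roll": 0},
    {"jaw": 1, "linear": [0.0345, 0, 0.027], "roll": 0},
    {"jaw": 1, "linear": [0.038, 0, 0.031], "roll": 0},
    {"jaw": 1, "linear": [0.041, 0, 0.035], "roll": 0},
    {"jaw": 1, "linear": [0.042, 0, 0.0355], "roll": 0},
    {"jaw": 1, "linear": [0.042, 0, 0.0355], "roll": 0}
  ],
  "force": 15
}}

```text
t: 11.25
tool_pos: [0.5262, -0.0328, 0.101]
orientation: [1.248, 1.181, -1.247]
force: [-1.7, 2.8, 4.5]
opening: 0.0401
```

```bash
python3 -c "
from h import *
go(bw(.0,.1015),-3);bv();print(read_state()['wrist_torque'])
c=cam('side');t=cam('top')
a=cv2.resize(c['pixels'][155:220,285:345],None,fx=7,fy=7,interpolation=cv2.INTER_CUBIC)
b=cv2.resize(t['pixels'][160:225,290:340],None,fx=7,fy=7,interpolation=cv2.INTER_CUBIC)
cv2.imwrite('pics/b6.png',cv2.convertScaleAbs(np.hstack([a,b]),alpha=1.4))
f=lambda P:((proj(t,P)-[290,160])*7+[420,0]).round(0).tolist()
print('B flat top px',f([bw(-.056,.053,-.05),bw(-.056,.053,.05)]),'rim',f([bw(-.065,.088,-.06),bw(-.065,.088,.06)]))"
```

```text
lin [-0.0007 -0.0007  0.035 ] rollneed -0.0011 | t 11.25 pos [ 0.5262 -0.0328  0.101 ] yaw -3.03 F [-1.67  2.85  4.54] open 0.0401
u,v 0.0004 0.021
[ 0.44781049  0.75488758 -0.03566428]
B flat top px [[603.0, 343.0], [608.0, 130.0]] rim [[622.0, 353.0], [628.0, 90.0]]
```

View pics/b6.png

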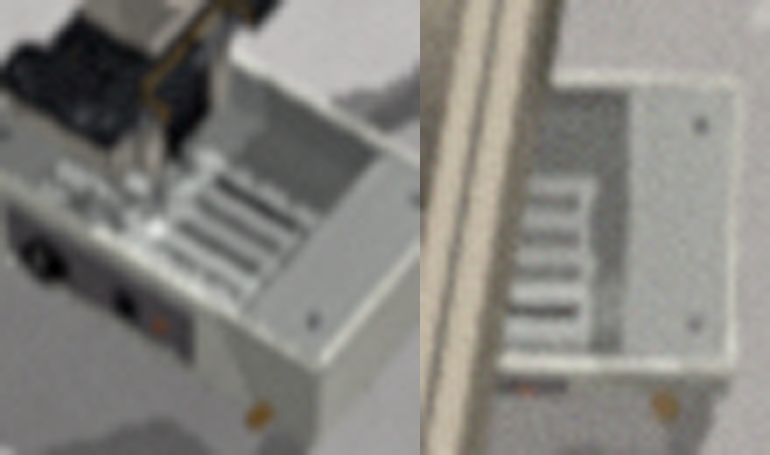

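The plate looks shifted toward -x, but the jaw reading (40.1 mm) and tool pose forbid that. It may be the +x wall's shadow hiding part of the plate, so I'll check with strong local contrast.

```bash
python3 -c "
from h import *
def avg(n):
    L=[cam(n) for _ in range(6)];c=L[0];c['pixels']=np.mean([l['pixels'] for l in L],0).astype(np.uint8);return c
c=avg('side');t=avg('top')
e=cv2.createCLAHE(4,(6,6))
g=lambda im,y0,y1,x0,x1:e.apply(cv2.resize(cv2.cvtColor(im,6)[y0:y1,x0:x1],None,fx=7,fy=7,interpolation=cv2.INTER_CUBIC))
cv2.imwrite('pics/b7.png',np.hstack([g(c['pixels'],155,220,285,345),g(t['pixels'],160,225,290,340)]))
# profile along u at v=-.045 on top camera
G=cv2.cvtColor(t['pixels'],6).astype(np.float32)
for v in(-.030,-.045,-.0525,-.06):
    U=np.arange(-.054,.0601,.004);p=proj(t,[bw(v,.053,u) for u in U]).astype(np.float32)
    print(v,cv2.remap(G,p[:,:1],p[:,1:],1).ravel().astype(int))
"
```

```text
-0.03 [119 104 117 122  95  68 102 124 115  88  91 107 105  88  85 104 107  92
  86 103 106  89  76  75  76  77  77  77  77]
-0.045 [116 103 115 121 119 113 119 125 120 109 113 114 112 109 105 106 105 106
 112 117 109  91  78  76  76  77  77  77  77]
-0.0525 [102  79  81  90  94  95  95  94  90  83  86  83  79  77  78  76  76  77
  79  81  81  78  77  77  76  76  76  79  78]
-0.06 [102  83  84  90  95  97  98  96  92  86  79  78  78  77  76  76  76  75
  75  73  76  77  77  77  79  78  80  79  78]
```

View pics/b7.png

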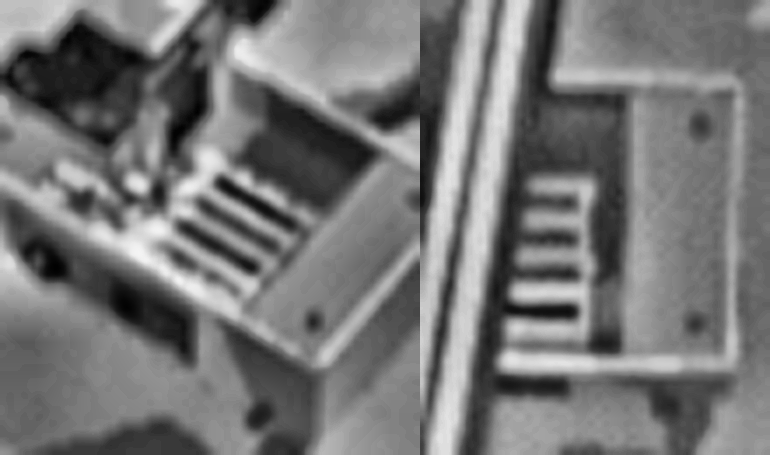

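Slot dips sit at u ≈ -34, -16, +2 and +18 mm, so the plate is centred in x and the dark part is the wall's shadow. The B edge is at v ≈ -50 mm, inside the mouth. Next I'll lift 2 mm, slide back to centre, set it down and check before release.

Call:
{"op": "apply_moves", "data": {
  "series": [
    {"jaw": 1, "linear": [-0.002, 0, 0], "roll": 0},
    {"jaw": 1, "linear": [-0.005, 0, 0.002], "roll": 0},
    {"jaw": 1, "linear": [-0.005, 0, 0.008], "roll": 0},
    {"jaw": 1, "linear": [-0.005, 0, 0.015], "roll": 0},
    {"jaw": 1, "linear": [-0.005, 0, 0.022], "roll": 0},
    {"jaw": 1, "linear": [-0.005, 0, 0.03], "roll": 0},
    {"jaw": 1, "linear": [-0.005, 0, 0.037], "roll": 0},
    {"jaw": 1, "linear": [-0.005, 0, 0.038], "roll": 0},
    {"jaw": 1, "linear": [-0.005, 0, 0.038], "roll": 0}
  ],
  "force": 30
}}

```text
t: 13.08
tool_pos: [0.525, -0.0556, 0.1041]
orientation: [1.248, 1.181, -1.247]
force: [-0.0, -0.4, -2.4]
opening: 0.0396
```

```bash
python3 -c "
from h import *
go(bw(-.002,.101),-3);bv()
t=cam('top');G=cv2.cvtColor(t['pixels'],6).astype(np.float32)
V=np.arange(-.07,-.02,.003)
for u in(-.043,-.026,-.034,.009):
    p=proj(t,[bw(v,.053,u) for v in V]).astype(np.float32);print(u,cv2.remap(G,p[:,:1],p[:,1:],1).ravel().astype(int))
"
```

```text
lin [ 0.0051 -0.0007  0.0002] rollneed -0.0014 | t 13.07 pos [ 0.525  -0.0556  0.1041] yaw -3.04 F [-0.02 -0.38 -2.37] open 0.0396
u,v 0.0004 -0.0019
-0.043 [115 112 106  94  85  82  98 114 125 125 119  96  81  84 106 125 130]
-0.026 [113 111 104  97  91  93  92  98 114 116  95  80  84 104 124 130 129]
-0.034 [115 116 107  93  90  91  81  69  67  68  68  69  78  93 113 128 131]
0.009 [109 104  86  77  77  78  83  93  91  79  81 102 125 132 130 121  97]
```

Call:
{"op": "apply_moves", "data": {
  "series": [
    {"jaw": 1, "linear": [0.003, 0, 0], "roll": 0},
    {"jaw": 1, "linear": [0.0055, 0, 0], "roll": 0},
    {"jaw": 1, "linear": [0.0055, 0, 0], "roll": 0},
    {"jaw": 0.3, "linear": [0.0055, 0, 0], "roll": 0},
    {"jaw": -0.3, "linear": [0.0055, 0, 0], "roll": 0},
    {"jaw": -0.6, "linear": [0.0055, 0, 0], "roll": 0},
    {"jaw": -0.6, "linear": [0.0055, 0, 0], "roll": 0},
    {"jaw": -0.6, "linear": [0.0055, 0, 0], "roll": 0},
    {"jaw": -0.6, "linear": [-0.1, 0, 0], "roll": 0},
    {"jaw": -0.6, "linear": [-0.2, 0, 0], "roll": 0},
    {"jaw": -0.6, "linear": [-0.25, 0, 0], "roll": 0}
  ],
  "force": 15
}}

```text
t: 14.5
tool_pos: [0.526, -0.0556, 0.2585]
orientation: [1.25, 1.176, -1.243]
force: [0.3, -0.6, 0.6]
opening: 0.0747
```

```bash
python3 -c "
from h import *
go([.40,.25,.3],-3)"
```

```text
lin [-0.072  -0.2361 -0.4973] rollneed -0.001 | t 14.5 pos [ 0.526  -0.0556  0.2585] yaw -3.03 F [ 0.32 -0.65  0.58] open 0.0747
```

Call:
{"op": "apply_moves", "data": {
  "series": [
    {"jaw": -0.6, "linear": [-0.072, -0.02, -0.05], "roll": 0},
    {"jaw": -0.6, "linear": [-0.072, -0.236, -0.497], "roll": 0},
    {"jaw": -0.6, "linear": [-0.072, -0.236, -0.497], "roll": 0},
    {"jaw": -0.6, "linear": [-0.072, -0.236, -0.497], "roll": 0},
    {"jaw": -0.6, "linear": [-0.072, -0.236, -0.497], "roll": 0},
    {"jaw": -0.6, "linear": [-0.072, -0.236, -0.497], "roll": 0},
    {"jaw": -0.6, "linear": [-0.072, -0.236, -0.497], "roll": 0},
    {"jaw": -0.6, "linear": [-0.072, -0.236, -0.497], "roll": 0}
  ]
}}

```text
t: 15.5
tool_pos: [0.4002, 0.2495, 0.2999]
orientation: [1.249, 1.176, -1.243]
force: [0.5, 0.2, 0.6]
opening: 0.0742
```

```bash
python3 -c "
from h import *
c=cam('side');t=cam('top')
a=cv2.resize(c['pixels'][145:225,270:355],None,fx=4.5,fy=4.5,interpolation=cv2.INTER_CUBIC)
b=cv2.resize(t['pixels'][155:235,255:345],None,fx=4.5,fy=4.5,interpolation=cv2.INTER_CUBIC)
cv2.imwrite('pics/end.png',cv2.convertScaleAbs(np.hstack([a,b]),alpha=1.4))
out=[]
for k in(t,s:=c):
    p=proj(k,[bw(0,.115)])[0].astype(int);x0,y0=p-11
    g=k['pixels'][y0:y0+23,x0:x0+23].max(2);m=(g<50).astype(np.uint8)
    n,l,st,ce=cv2.connectedComponentsWithStats(m);i=1+st[1:,4].argmax();print(st[i],ce[i]);out.append(ray(k,[ce[i]+[x0,y0]]))
(o1,d1),(o2,d2)=out;q=np.linalg.lstsq(np.c_[d1[0],-d2[0]],o2-o1,rcond=None)[0]
P=(o1+d1[0]*q[0]+o2+d2[0]*q[1])/2;A=np.radians(YAW);d=P[:2]-C
print('grip',P.round(4),'gap',np.linalg.norm(o1+d1[0]*q[0]-o2-d2[0]*q[1]),'u,v',d@[np.cos(A),np.sin(A)],d@[-np.sin(A),np.cos(A)])
"
```

```text
[11  6  3 13 37] [12.         11.67567568]
[ 8  6 10 13 72] [13.05555556 11.77777778]
grip [ 0.5242 -0.0575  0.1141] gap 0.0026878416268577778 u,v -0.0003428921027295223 -0.00382006846879932
```

View pics/end.png

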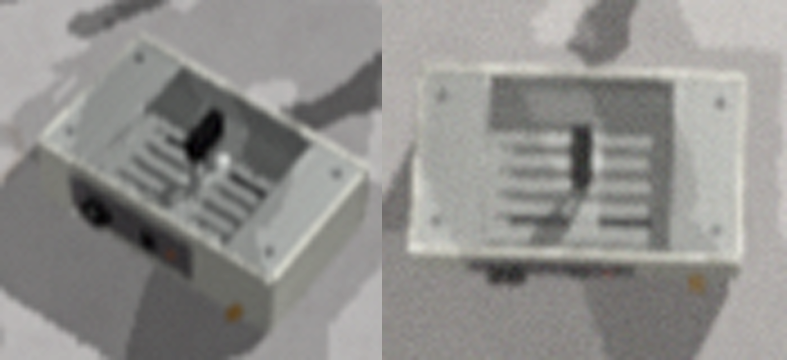

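```bash
python3 -c "
from h import *
t=cam('top');A=np.radians(YAW)
f=lambda x,y:(np.array([x-382,y])+.5)/4.5-.5+[255,155]
for n,z,x in(('slotL',.053,503),('slotR',.053,652),('darkR',.053,656),('mouthL',.088,487),('mouthR',.088,672),('slotinL',.053,566),('slotinR',.053,600)):
    P=onz(t,[f(x,195)],z)[0];print(n,((P[:2]-C)@[-np.sin(A),np.cos(A)]).round(4))
G=cv2.cvtColor(np.mean([cam('top')['pixels'] for _ in range(6)],0).astype(np.uint8),6).astype(np.float32)
V=np.arange(-.066,.067,.003)
for u in(-.044,-.026,-.009,.009,.017):
    p=proj(t,[bw(v,.053,u) for v in V]).astype(np.float32);print(u,cv2.remap(G,p[:,:1],p[:,1:],1).ravel().astype(int))
"
```

```text
slotL 0.0562
slotR -0.0502
darkR -0.0531
mouthL 0.0635
mouthR -0.0647
slotinL 0.0111
slotinR -0.0131
-0.044 [113  97  83  79  78  82  97 114 116 116 117 116 117 118 117 117 117 119
 120 120 119 119 120 120 117 107  94  82  80  80  79  79  83  94 108 116
 118 118 119 119 120 119 120 121 117]
-0.026 [108  94  82  78  78  81  91 108 114 113 113 113 114 113 113 113 112 116
 124 129 128 127 120  99  92 104  97  85  84  96 107 114 115 114 117 118
 117 118 116 116 118 118 118 118 116]
-0.009 [106  91  80  77  80  87 100 109 111 112 111 112 113 113 113 112 112 115
 117 114  98  67  47  50  73 101 118 121 118 117 117 116 116 116 115 115
 113 114 114 114 116 116 117 118 118]
0.009 [103  85  78  78  80  79  86 105 112 113 113 113 113 112 112 112 113 122
 139 137  92  49  41  42  56  87 115 127 128 123 118 115 115 116 115 115
 114 116 116 115 116 117 118 120 119]
0.017 [103  83  78  79  78  79  82  86  88  89  90  90  88  87  87  87  88  98
 117 121  82  48  40  40  46  62  80  88  89  90  89  90  86  86  86  85
  85  86  91 100 107 108 113 117 116]
```

```bash
python3 -c "
from h import *
t=cam('top');G0=cv2.cvtColor(cv2.imread('pics/top0.png'),6).astype(np.float32)
a=np.radians(-9.8);c=np.array([.5365,-.3888]);V=np.arange(-.084,.085,.003)
for u in(-.034,-.017,0.0,.017,.034):
    P=[[*(c+u*np.array([np.cos(a),np.sin(a)])+v*np.array([-np.sin(a),np.cos(a)])),.003] for v in V]
    p=proj(t,P).astype(np.float32);print(u,list(zip((V*1000).round().astype(int).tolist(),cv2.remap(G0,p[:,:1],p[:,1:],1).ravel().astype(int).tolist())))
" | sed 's/(//g;s/), / /g;s/, /:/g'
```

```text
-0.034 [-84:140 -81:138 -78:136 -75:131 -72:132 -69:132 -66:129 -63:124 -60:121 -57:124 -54:121 -51:120 -48:122 -45:126 -42:128 -39:127 -36:125 -33:126 -30:129 -27:124 -24:119 -21:120 -18:125 -15:127 -12:126 -9:127 -6:133 -3:135 0:138 3:134 6:118 9:102 12:95 15:95 18:93 21:96 24:110 27:120 30:126 33:128 36:126 39:126 42:129 45:132 48:132 51:129 54:127 57:125 60:124 63:126 66:129 69:132 72:135 75:135 78:126 81:130 84:135)]
-0.017 [-84:138 -81:136 -78:134 -75:134 -72:133 -69:134 -66:134 -63:128 -60:120 -57:120 -54:121 -51:122 -48:120 -45:115 -42:121 -39:125 -36:125 -33:128 -30:129 -27:128 -24:129 -21:130 -18:130 -15:127 -12:128 -9:130 -6:129 -3:123 0:114 3:104 6:94 9:100 12:101 15:112 18:124 21:130 24:128 27:123 30:127 33:128 36:127 39:125 42:122 45:123 48:130 51:133 54:129 57:127 60:128 63:126 66:129 69:133 72:132 75:126 78:121 81:131 84:136)]
0.0 [-84:137 -81:136 -78:135 -75:133 -72:131 -69:131 -66:126 -63:121 -60:121 -57:124 -54:123 -51:124 -48:122 -45:126 -42:129 -39:128 -36:127 -33:125 -30:124 -27:124 -24:118 -21:105 -18:86 -15:66 -12:52 -9:46 -6:50 -3:80 0:104 3:108 6:103 9:100 1
[... 318 characters left out ...]
 -33:121 -30:121 -27:118 -24:106 -21:81 -18:54 -15:39 -12:44 -9:43 -6:47 -3:65 0:91 3:108 6:118 9:123 12:128 15:130 18:130 21:130 24:131 27:127 30:122 33:124 36:128 39:127 42:125 45:123 48:123 51:129 54:127 57:123 60:124 63:130 66:133 69:133 72:132 75:126 78:115 81:128 84:137)]
0.034 [-84:137 -81:135 -78:135 -75:130 -72:132 -69:132 -66:128 -63:122 -60:122 -57:127 -54:127 -51:125 -48:125 -45:123 -42:123 -39:123 -36:123 -33:125 -30:122 -27:115 -24:97 -21:72 -18:56 -15:48 -12:45 -9:50 -6:77 -3:115 0:136 3:140 6:136 9:132 12:130 15:129 18:130 21:126 24:124 27:123 30:123 33:122 36:121 39:125 42:129 45:126 48:130 51:130 54:127 57:126 60:129 63:128 66:132 69:132 72:132 75:127 78:128 81:133 84:134)]
```

```bash
python3 -c "
from h import *
print(read_state()['t']);print(close_job())"
```

```text
16.0
the job is handed in; nothing more can be done
None
```

The long plate (the right-hand light one) lies flat on the bath's ledges with both ends under the rims, and I handed the job in at t ≈ 16 s. I didn't touch the short plate or the yellow look-alike.

**Method:** The moves can't pitch the tool, so I pinched the handle across its 40 mm instead of the 14 mm you specified. This let the plate pivot about its x axis. I tipped it to about 16° on the near (-y) rim, slid the left (+y) end under the far rim, lowered the other end past the near rim, and slid the plate back to centre. Then I released it and moved the arm clear.

**Last checks:**
- **Height:** the grip block's centre measured z = 114 mm, which is what a plate lying flat on the ledges should give.
- **Centring:** the grip block was 0.3 mm off centre in x and about 4 mm off in y, towards -y. The slot ends suggest 1 mm in y and the arm pose at release 2 mm. By any of these, each end is tucked at least about 8 mm under its rim.
- **Forces:** every force reading I took stayed under about 6 N.

**Not settled by view:**
- The plate's ends are hidden under the rims, so the tuck is inferred from the handle and slots.
- Shadow covers the +x side of the plate. It made the plate look shifted until the slot spacing showed it was centred.
- One earlier estimate of an end edge was about 5 mm off, probably also because of shadow.

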